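Tip one roller off the counting tray into the bin

ROBOT

A 6-joint arm with a two-finger parallel gripper is mounted at the origin on the work surface; the furniture and walls round the work are solid. World frame = base frame: x ahead of the robot, y to its left, z up, the work surface at z = 0. Lengths are in mm, angles in rad, forces in N, time in s.
With the tool pointing down it reaches from about 300 to 775 mm from the base axis. Payload 14.6 kg.
Tool frame: the origin (TCP) lies on the centre line of the jaws, within the pads' length; the fingertips stand 19 mm ahead of it and the grasp point (between the pads) is the TCP (bot.tip_reach is the distance from the TCP to the fingertips, in mm); z points along the fingers, y is the line along which they close (so a half turn about z gives the same grasp; the last joint's range is limited). The gripper opens to 85 mm and grips with 20 to 120 N. Pads are 22 mm wide; open, the fingers measure 114 mm over their backs; the gripper's body (76 mm by 85 mm) begins 54 mm behind the grasp point. The pads swing forward as they close: fully open they stand 13 mm farther back than shut.
Start: joints at [1.06, 0.3, 1.521, -0, 1.321, -0.067], TCP at [236.152, 496.711, 250.281] pointing down, gripper open.
Joint ranges: [-3.03, 3.03], [-0.79, 2.21], [0.23, 2.52], [-1.04, 4.18], [0, 3.07], [-2.55, 2.55]. Speed limits (rad/s): [2.22, 2.22, 2.57, 3.14, 3.14, 3.14].

INTERFACE

Orientations are given as a unit quaternion [w, x, y, z].
In Python, from rig import bot gives the robot as it stands. Calls block until the motion is done:
- bot.move_to(position, orientation): joint-space move of the TCP to a pose.
- bot.servo_line(position, attitude=None, speed=150, until_force=None): straight line of the TCP; attitude=None keeps the orientation; speed is the mean speed in mm/s. With until_force (N) it stops when the force on the tool has changed by that much, and returns True; else False.
- bot.move_joints(angles): joint-space move.
- bot.move_gripper(opening, grip_force=None): finger opening in mm; grip_force is the grip in N (None keeps the last); returns when the fingers have stopped.
- bot.dwell(seconds).
- bot.ik(position, orientation): joint angles nearest the present ones, or None.
- bot.read_state(): the state.
- bot.read_camera(name): name is "side" or "top" or "wrist"; returns a dict with "image" (400x640x3 uint8, blue, green, red), "depth" (400x640 float32, mm along the optical axis (not along the pixel's ray), 0 where there is no reading), "fovy" (degrees; the focal length in pixels is half the picture's height over the tangent of half this angle, whatever the lens; pixels are square), "cx", "cy" (the principal point, pixels), "eye" and "attitude" of the camera in the world; the wrist camera has in their place "mount" (4x4, takes a point from camera to tool coordinates, whose origin is the TCP and whose axes are the flange's). Camera axes: x right, y down, z forward; pixel columns grow to the right and rows downward; lengths in mm; the calibration is good to about 2 mm. The wrist camera is an equidistant fisheye: a pixel r from the principal point sees the ray r / f radians off the axis. A picture is of the moment at which its call begins: read the wrist's pose just before it.
A pose or a line that the arm cannot do raises bot.MotionError and nothing moves.
- bot.finish_job(): hands the job in; it is judged then, once.
The state is a dict: "clock": time; "joint_positions": joint angles; "qvel": joint speeds; "effort": joint torques, N m; "ee_pos": TCP position; "tool_rot": TCP orientation; "ft_force": force on the tool from outside, world axes, zero at the start; "moment": the same for the moment, N m; "grip_width": finger opening in mm; "grip_force": force on a finger pad.
Only numpy, scipy, OpenCV 4.12 (cv2) and the standard library are available. Lean on these libraries where they do the work, as an engineer would, in place of code of your own. Each camera call takes 0.05 s, during which the arm holds its last target. There are 200 camera calls.

TASK

Stand the small oblong grey bin on the bench under the spout of the little aluminium tipping tray. Then raise the tray by its T-handle so that only the roller in front of the raised lip rolls off into the bin, and let the tray back down to its rest with the other roller still behind the lip.

Things in the scene. Friction and masses are not known exactly. Their poses are not given: they have to be found in the camera images.
- tray_handle (a point): Centre of the tipping tray's black T-handle: bar 12 mm thick, 64 mm long, along y, 50 mm over the tray floor. Axes turn with the tray; at rest -x points level to the open spout, z up, bar 109 mm above the bench. From here at rest (x, z) in mm: hinge line, parallel to y, (-116, -34); spout's floor end (-160, -28). Lifting the bar on a 121 mm circle about the hinge lowers the spout; it sinks back by its weight.
- bin: Oblong open grey plastic bin, loose: 120 mm long (x), 62 wide (y), 40 high, walls 3; origin: underside centre, z up. Grip it across its width. It is not the round pot, 60 mm across. To catch: long axis along the tray's, near end reaching 5 to 20 mm in under the tray past the spout's floor end; the fixed grey stand begins 28 mm in and is 72 mm wide.
- front_roller: Steel roller in front of the tray's raised lip, on the spout side: 16 mm diameter, 30 mm long, 45 g; origin at its centre, y along it and across the tray. At rest the tray leans back 8 degrees, so the roller lies against the lip. Tipped past level (handle over 16 mm higher) it rolls freely off the spout; tip the tray 20 to 40 degrees (handle 35 to 67 mm higher).
- back_roller: Identical steel roller behind the raised lip (4.5 mm high), 21 mm nearer the handle, between the lip and the rear stop; origin at its centre, y along it. It stays on the tray; tipping smoothly up to 45 degrees cannot bring it over the lip, much more can. The tray is aluminium, 42 mm wide, walls 14 mm high, 0.3 kg, on a free hinge.
Not all that is in view belongs to the job. Leave any green look-alike of the part that bears tray_handle alone.

How it is judged (in metres and radians):
On the way:
1. the tray is tipped past level (handle at least 20 mm above its rest height) with the bin standing upright on the bench and the back roller still behind the lip (height (world z) of tray_handle above 0.1292 m and height (world z) of bin below 0.008 m and angle between bin's own z axis and vertical below 0.17 rad and x of back_roller in the frame of tray_handle between -0.085 and -0.062 m and y of back_roller in the frame of tray_handle between -0.015 and 0.015 m and z of back_roller in the frame of tray_handle between -0.045 and -0.018 m), for 0.1 s.
At the end, for the whole second after the job is handed in: The front roller lies inside the bin; the bin stands upright on the bench (within 10 degrees); the tray is back down (handle within 6 mm of its rest height) with the back roller still between the lip and the rear stop; all at rest (x of front_roller in the frame of bin between -0.057 and 0.057 m and y of front_roller in the frame of bin between -0.028 and 0.028 m and z of front_roller in the frame of bin between 0 and 0.03 m and x of back_roller in the frame of tray_handle between -0.085 and -0.062 m and y of back_roller in the frame of tray_handle between -0.015 and 0.015 m and z of back_roller in the frame of tray_handle between -0.045 and -0.018 m and height (world z) of bin below 0.008 m and angle between bin's own z axis and vertical below 0.17 rad and height (world z) of tray_handle below 0.1152 m and linear speed of each of front_roller, back_roller, bin below 0.03 m/s); the robot touches nothing.
It also fails if it takes over 58 s, if anything falls off the work surface, if the arm or the gripper's body presses on something with over 40 N, if the wrist force passes 120 N, or if a joint passes its speed limit or range.

## Working session

There is one attempt and no reset: what is moved stays moved. The work goes in short steps, each a Python script; the robot and the scene stay as the last script left them, time stands still between calls to the robot, and variables do not carry over. Pictures are saved under pics/ and viewed, at most 10 in all, crops included, and the job is handed in when it is done.

```bash
ls; mkdir -p pics; cat > h.py <<'E'
import numpy as np, cv2, pickle
from scipy.spatial.transform import Rotation as R
def rot(q): return R.from_quat([q[1],q[2],q[3],q[0]]).as_matrix()
def cloud(c):
    d=c["depth"]; h,w=d.shape; f=h/2/np.tan(np.radians(c["fovy"])/2)
    v,u=np.mgrid[:h,:w]
    P=np.stack([(u-c["cx"])/f*d,(v-c["cy"])/f*d,d],-1)
    A=np.array(c["attitude"]); A=rot(A) if A.size==4 else A.reshape(3,3)
    W=P@A.T+np.array(c["eye"]); W[d==0]=np.nan
    return W
E
python3 - <<'E'
from rig import bot
from h import *
for n in("top","side"):
    c=bot.read_camera(n); pickle.dump(c,open(n+".pkl","wb")); cv2.imwrite(f"pics/{n}.png",c["image"])
    print(n,c["fovy"],c["eye"],c["attitude"],c["cx"],c["cy"])
s=bot.read_state(); print(s["clock"],s["ft_force"],s["tool_rot"])
E
```

```text
pics
top 53.68954829912776 [ 274.82412198  -20.07174062 1071.9479553 ] [ 0.05281646 -0.69806441  0.71194074 -0.0552891 ] 327.5165667355195 202.36038723619484
side 43.59999735985923 [  -58.26923949 -1129.52875868   801.72594758] [-0.48915639  0.84687088 -0.17948753  0.10639532] 317.7256241371567 205.46922602342477
0.1 [ 0.81755551 -0.49502326  0.15239455] [-1.65564216e-04  2.20080938e-01  9.75481464e-01 -5.16492781e-04]
```

View pics/top.png

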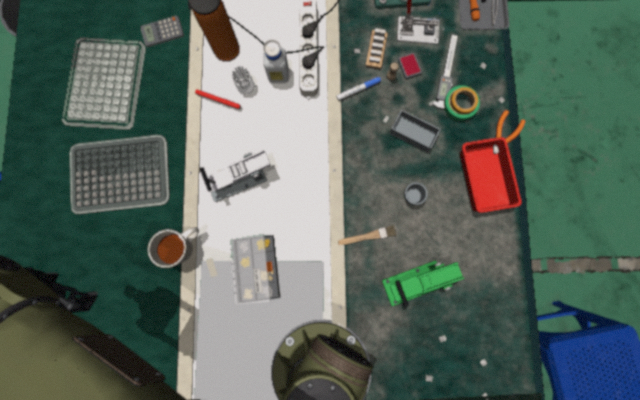

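View pics/side.png

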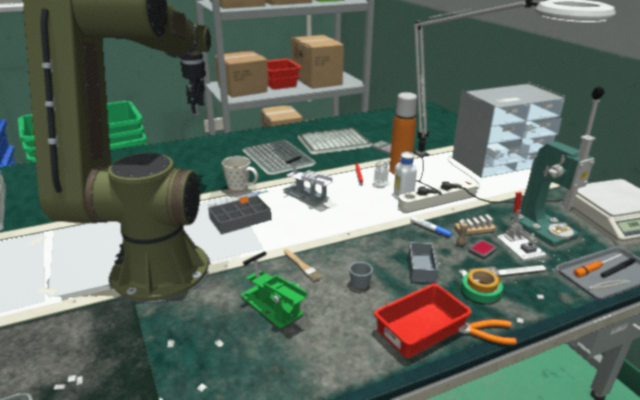

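Top view: the aluminium tray is at about (236,175), with its black bar near (207,182). Its green look-alike is at (423,282). The oblong grey bin is at (415,130). Things that could be mistaken for the bin are the round pot (415,195), the red bin (490,176) and the dark compartment box (255,268). I choose the aluminium tray and the oblong bin. Next I'll check them in a close crop and measure.

```bash
python3 - <<'E'
from h import *
c=pickle.load(open("top.pkl","rb")); W=cloud(c); im=c["image"]
a=cv2.resize(im[135:215,185:285],(800,640))[:600]; b=cv2.resize(im[100:160,375:455],(400,300),interpolation=cv2.INTER_CUBIC)
a=cv2.resize(im[140:210,190:280],(540,420),interpolation=cv2.INTER_CUBIC)
s=pickle.load(open("side.pkl","rb"))["image"][160:215,275:340]; s=cv2.resize(s,(254,215))
o=np.zeros((420,800,3),np.uint8); o[:,:540]=a; o[:195,540:]=cv2.resize(b,(260,195)); o[205:,540:794]=s
cv2.imwrite("pics/crop.png",o)
# bin
def rect(u0,u1,v0,v1,z0,z1):
    w=W[v0:v1,u0:u1].reshape(-1,3); m=(w[:,2]>z0)&(w[:,2]<z1); w=w[m]
    r=cv2.minAreaRect(w[:,:2].astype(np.float32)); return len(w),r,np.median(w[:,2])
print("bin rim",rect(380,450,100,160,20,60))
print("tray >30",rect(190,285,140,215,40,140))
print("handle",rect(190,285,140,215,98,130))
w=W[140:210:3,190:280:3]
np.set_printoptions(linewidth=250)
print(np.nan_to_num(w[...,2]).round().astype(int))
print("bench z",np.nanmedian(W[100:160,460:480,2]) ,np.nanmedian(W[200:220,290:320,2]))
E
```

```text
bin rim (414, ((672.9696044921875, -291.9641418457031), (119.7947769165039, 157.75418090820312), 60.3764533996582), np.float64(32.78651397172575))
tray >30 (1282, ((515.382080078125, 208.45217895507812), (66.68937683105469, 172.92234802246094), 20.92354393005371), np.float64(79.09194703591999))
handle (129, ((487.9232482910156, 276.8807678222656), (64.45502471923828, 12.526751518249512), 22.553611755371094), np.float64(114.15000748616478))
[[  3   0   1   2  -9  -5  -8  -8  -5  -6  -2   0  -6  -7  -5  -4  -6  -5  -4  -4  -4  -5  -8  -4  -7  -6  -8  -3  -8  -3]
 [  0   1   3  -1  -5  -6  -6  -6  -8  -4 -11  -5 -10  -5  -5  -6  -4  -4  -6 -12  -6  -7  -1  -1  -6  -8  -3 -10  -6  -6]
 [  4  -1   0   5  -4   0  -3  -5  -4  -8  -4  -4  -8  -4  -3  -5  -6  -1  -6  -4  -6  -3  -2  -3  -6  -4  -5  -7  -7  -7]
 [ -1   0   2  -2  -6  -5  -5  -5  -7  -4  -8  -3  -4  -3  -4  -3  -4  -5  -1  -6  -4  -7  -4  -8  -4  -8  -5  -4  -6  -2]
 [ -1  -2   2   1 -11  -4  -3  -6  -3  -5  -6  -7  -2   0  -7  -4 -11  -4  -6  -5  -5  -5  -4  93  88  78  -9  -4  -6  -6]
 [  1   5   2  -2  -6  -9  -3  -6  -2  -6
[... 1642 characters left out ...]
7  -4  -7  -2  -4  -9  -6  -7  -4  -5]
 [ -5  -1   0  -7  -7  -6  -7  -4  10  14  10   5   5  -5 -10  -6  -5  -5  -6  -7  -2  -3  -9  -5  -5  -9  -6  -5  -6  -6]
 [  0   0   2  -4  -8  -3  -5  -4   6   8  -8  -7  -7  -5  -6  -7  -4  -2  -8  -4  -7  -8  -3  -5  -7  -7  -5  -4  -4  -6]
 [ -1  -2   0  -3  -3  -6  -5  -7   1  -9  -7  -6  -6  -6  -5  -6  -8  -4  -4  -6  -6  -5  -3  -6 -11  -4  -8  -8  -6  -5]
 [  2   2  -2  -7  -6 -11  -5  -3   0  -6  -8  -8  -6  -3  -4  -9  -6  -6  -6  -7  -3  -8  -4  -8  -1  -5  -5 -10  -9  -5]
 [  1  -2  -5  -6  -6  -2  -5  -8  -6  -5 -10  -7  -3  -7  -6  -8  -5  -4  -2  -2  -8  -6   0  -7  -6  -6  -7  -9 -10  -3]]
bench z 0.5186251759614606 -5.757286952510867
```

View pics/crop.png

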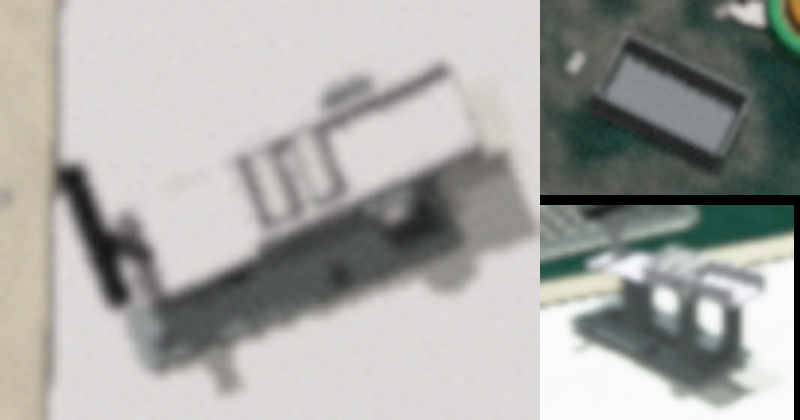

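The crop confirms the aluminium tray. The black bar is at top pixel (207,180), two rollers lie across the tray near (234–245,170), and the spout is at (268,160). The oblong bin is at (414,130). Next I'll refine the poses and check that the moves are reachable.

```bash
cat > plan.py <<'E'
from h import *
c=pickle.load(open("top.pkl","rb")); W=cloud(c); im=c["image"]
def pts(u0,u1,v0,v1,z0,z1):
    w=W[v0:v1,u0:u1].reshape(-1,3); return w[(w[:,2]>z0)&(w[:,2]<z1)]
def rect(w):
    b=cv2.boxPoints(cv2.minAreaRect(w[:,:2].astype(np.float32)))
    e1,e2=b[1]-b[0],b[2]-b[1]
    if np.linalg.norm(e1)<np.linalg.norm(e2): e1,e2=e2,e1
    L=np.linalg.norm(e1); return b.mean(0),e1/L,L,np.linalg.norm(e2)
def biggest(u0,u1,v0,v1,z0,z1):
    m=np.zeros(W.shape[:2],np.uint8); z=W[...,2]
    m[v0:v1,u0:u1]=((z>z0)&(z<z1))[v0:v1,u0:u1]
    n,l,s,_=cv2.connectedComponentsWithStats(m); k=1+np.argmax(s[1:,4]); return W[l==k]
H=biggest(190,225,150,210,98,130); hc,hd,hL,hw=rect(H)
T=biggest(200,285,140,215,50,97); tc,td,tL,tw=rect(T)
B=biggest(385,445,100,160,25,50); bc,bd,bL,bw=rect(B)
ang=lambda d:np.degrees(np.arctan2(d[1],d[0]))%180
if __name__=="__main__":
    print("handle",hc,ang(hd),hL,hw,H[:,2].mean())
    print("tray",tc,ang(td),tL,tw)
    print("bin",bc,ang(bd),bL,bw,np.median(B[:,2]))
    a=np.radians(ang(td)); s=np.array([np.cos(a),np.sin(a)]); s*=np.sign(s@(tc-hc)); p=np.array([-s[1],s[0]])
    q=(T[:,:2]-hc)@s; l=(T[:,:2]-hc)@p
    print("along",np.percentile(q,[0,1,99,100]),"lat",np.percentile(l,[1,50,99]), "hd.s",np.degrees(np.arcsin(hd@s)))
    e=T[(q>130)]; print("spout lat",np.percentile((e[:,:2]-hc)@p,[2,98]))
    for k in range(-20,180,10):
        m=(q>k)&(q<k+10); 
        if m.sum()>3: print(k,np.percentile(l[m],[3,97]).round(),np.percentile(T[m,2],[10,50,90]).round())
E
python3 plan.py
```

```text
handle [487.92325 276.88077] 22.553583 64.45505 12.526766 113.70101060274057
tray [519.5836  207.68323] 105.15448 171.62335 66.668526
bin [ 632.2591  -268.92883] 61.427773 119.09833 63.969475 36.19949382222546
along [-10.74376743  -2.4418368  157.62494548 160.87958339] lat [-19.20550391   8.0985406   39.83436567] hd.s -7.399105
spout lat [-5.43967572 36.85693493]
-10 [-21.  19.] [57. 58. 60.]
0 [-19.  20.] [58. 61. 83.]
10 [-17.  21.] [59. 61. 63.]
20 [-17.  23.] [61. 63. 65.]
30 [-16.  23.] [62. 64. 66.]
40 [-15.  25.] [63. 65. 67.]
50 [-14.  24.] [65. 68. 85.]
60 [-14.  26.] [76. 83. 86.]
70 [-13.  28.] [70. 82. 86.]
80 [-11.  28.] [74. 85. 88.]
90 [-11.  30.] [74. 85. 89.]
100 [-17.  41.] [71. 77. 88.]
110 [-19.  42.] [74. 79. 89.]
120 [-18.  35.] [73. 78. 90.]
130 [-6. 35.] [76. 79. 92.]
140 [-4. 36.] [78. 80. 93.]
150 [-3. 36.] [79. 82. 93.]
```

```bash
cat >> h.py <<'E'
A=np.radians(-68.5); S=np.array([np.cos(A),np.sin(A),0]); HP=np.array([487.9,276.9,109.2])
def quat(M):
    q=R.from_matrix(M).as_quat(); return [q[3],q[0],q[1],q[2]]
def down(ydir):
    y=np.array([np.cos(ydir),np.sin(ydir),0]); z=np.array([0,0,-1.]); return np.column_stack([np.cross(y,z),y,z])
BA=np.radians(61.43-180); BC=np.array([632.3,-268.9,0]); O=np.array([np.cos(BA),np.sin(BA),0]); G=15
SG=-1  # tool y = long dir + SG*90deg
def arc(th):  # tool pose for tray tipped by th (rad) from rest
    hinge=HP+116*S+np.array([0,0,-34]); a=np.cross(-S,[0,0,1.])
    Rm=R.from_rotvec(a*th).as_matrix(); return hinge+Rm@(HP-hinge),Rm
E
python3 - <<'E'
from rig import bot
from h import *
W=cloud(pickle.load(open("top.pkl","rb"))).reshape(-1,3)
g=lambda x0,x1,y0,y1:W[(W[:,0]>x0)&(W[:,0]<x1)&(W[:,1]>y0)&(W[:,1]<y1)]
for x in range(480,760,20):
    print(x,[int(np.percentile(w[:,2],95)) if len(w:=g(x,x+20,y,y+20))>2 else -99 for y in range(-100,160,20)])
def tst(p,M): 
    q=bot.ik(list(p),quat(M)); return None if q is None else np.round(q,2)
p=HP+208*S; p[2]=0; print("place",p)
for sg in(1,-1):
    print(sg,tst(BC+G*O+[0,0,24],down(BA+sg*np.pi/2)),tst(BC+G*O+[0,0,180],down(BA+sg*np.pi/2)),tst(p+G*S+[0,0,24],down(A+sg*np.pi/2)),tst(p+(G+40)*S+[0,0,180],down(A+sg*np.pi/2)))
    for th in (0,.25,.5):
        P,Rm=arc(th); M=down(A if sg>0 else A+np.pi)
        b=np.cross(S,[0,0,1.])
        print(th,P.round(),[tst(P+Rm@(k*b+[0,0,8]),Rm@M) for k in(0,20,-20)])
E
```

```text
480 [0, 2, 2, 3, -2, -2, -3, -2, -2, -2, -1, -1, 7]
500 [1, 2, 2, 2, -2, -2, -2, -3, -1, -2, -2, -2, 91]
520 [1, 1, 4, 3, -2, -2, -2, -2, -3, -2, -2, 94, 81]
540 [0, 1, 3, 3, -2, -2, -2, -2, -3, -2, -3, 83, 93]
560 [0, 1, 3, 1, -2, -2, -2, -3, -2, -2, -1, 93, 93]
580 [0, 2, 3, 2, -3, -2, -2, -2, -2, -3, -2, -2, -2]
600 [1, 1, 3, 2, -2, -1, -2, -2, -3, -2, -1, -1, -3]
620 [0, 2, 3, 1, -2, -2, -3, -2, -1, -2, -2, -2, -2]
640 [1, 1, 3, 2, -3, -3, -2, -1, -3, -1, -2, -2, -2]
660 [2, 3, 3, 2, -2, -3, -3, -2, -2, -2, -1, -3, -3]
680 [1, 1, 2, 4, -2, -2, -2, -2, -2, -2, -2, -2, -2]
700 [0, 2, 3, 2, -2, -2, -3, -2, -2, -2, -2, -2, -2]
720 [1, 14, 4, 2, -2, -2, -2, -3, -1, -2, -1, -2, -3]
740 [19, 20, 9, 2, 2, 36, 37, 24, -2, -2, -3, -2, -2]
place [564.13225516  83.37314586   0.        ]
1 [-0.48  0.84  1.25 -0.    1.06  0.02] [-0.48  0.66  1.16 -0.    1.32  0.02] [ 0.06  0.63  1.62 -0.    0.89 -0.32] [-0.01  0.44  1.5  -0.    1.2  -0.38]
0 [488. 277. 109.] [array([ 0.45,  0.47,  1.62, -0.  ,  1.05,  1.65]), array([ 0.45,  0.43,  1.68, -0.  ,  1.03,  1.65]), array([ 0.45,  0.51,  1.56, -0.  ,
[... 178 characters left out ...]
 [499. 249. 161.] [array([0.2 , 0.43, 1.61, 0.52, 1.24, 1.18]), array([0.19, 0.39, 1.67, 0.52, 1.23, 1.17]), array([0.2 , 0.47, 1.55, 0.52, 1.26, 1.2 ])]
-1 None None None None
0 [488. 277. 109.] [array([ 0.45,  0.47,  1.62, -0.  ,  1.05, -1.5 ]), array([ 0.45,  0.43,  1.68, -0.  ,  1.03, -1.49]), array([ 0.45,  0.51,  1.56, -0.  ,  1.07, -1.5 ])]
0.25 [492. 266. 137.] [array([ 0.33,  0.43,  1.62,  0.28,  1.12, -1.75]), array([ 0.32,  0.39,  1.68,  0.28,  1.1 , -1.75]), array([ 0.33,  0.47,  1.56,  0.28,  1.14, -1.74])]
0.5 [499. 249. 161.] [array([ 0.2 ,  0.43,  1.61,  0.52,  1.24, -1.96]), array([ 0.19,  0.39,  1.67,  0.52,  1.23, -1.97]), array([ 0.2 ,  0.47,  1.55,  0.52,  1.26, -1.94])]
```

```bash
sed -i 's/^SG=-1/SG=1/' h.py; python3 - <<'E'
from rig import bot
from h import *
q=quat(down(BA+np.pi/2)); p=BC+G*O
bot.move_gripper(85)
bot.move_to(list(p+[0,0,150]),q)
print(bot.servo_line(list(p+[0,0,25]),speed=120,until_force=15), bot.read_state()["ee_pos"])
bot.move_gripper(50,30)
s=bot.read_state(); print(s["grip_width"],s["grip_force"],s["ft_force"],s["clock"])
bot.servo_line(list(p+[0,0,170]),speed=150)
s=bot.read_state(); print(s["grip_width"],s["grip_force"],s["ft_force"],s["clock"])
c=bot.read_camera("wrist"); cv2.imwrite("pics/w1.png",c["image"])
E
```

```text
False [ 625.54465567 -282.30882544   26.00411708]
61.54173393983858 33.82298290729523 [-0.52061468  0.05449886  5.91542434] 4.925
61.26921567934137 33.04011046886444 [-0.77745149 -0.69481085 -0.95803455] 6.0417
```

View pics/w1.png

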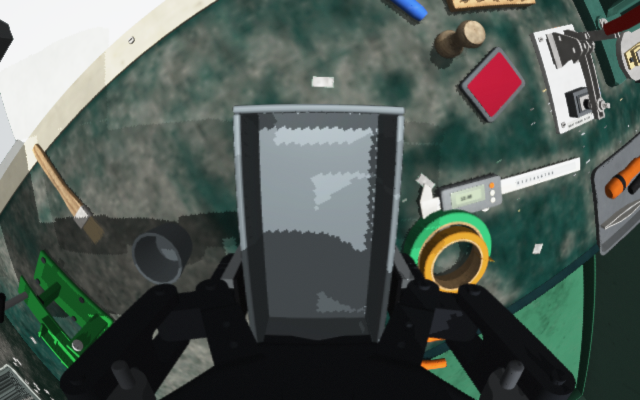

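The wrist view shows the oblong bin held squarely: its rim spans (235–403, 108) and it extends away from the gripper as planned. Now I'll place it.

```bash
python3 - <<'E'
from rig import bot
from h import *
q=quat(down(A+np.pi/2)); p=HP+208*S+G*S; p[2]=0
bot.servo_line(list(p+45*S+[0,0,170]),q,speed=200)
bot.servo_line(list(p+45*S+[0,0,36]),speed=120,until_force=15)
print(bot.servo_line(list(p+[0,0,34]),speed=80,until_force=12))
print(bot.servo_line(list(p+[0,0,18]),speed=20,until_force=6))
s=bot.read_state(); print(s["ee_pos"],p,s["ft_force"],s["clock"])
c=bot.read_camera("side"); cv2.imwrite("pics/s2.png",cv2.resize(c["image"][120:270,230:430],(800,600)))
E
```

```text
False
True
[569.47560859  69.31965582  19.7980108 ] [569.62977356  69.41688234   0.        ] [-2.27962556 -0.5172238   6.59877287] 10.4583
```

View pics/s2.png

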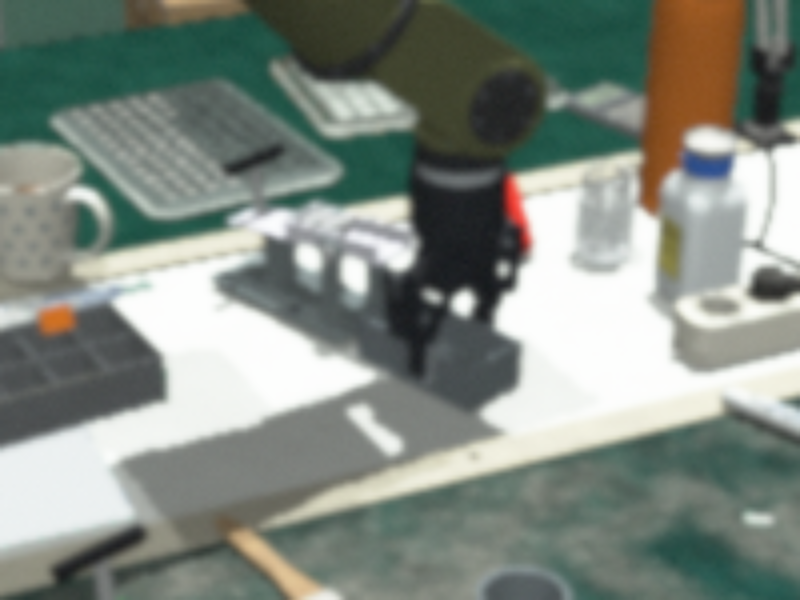

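```bash
python3 - <<'E'
from rig import bot
from h import *
p=HP+223*S; p[2]=0
bot.move_gripper(84)
bot.servo_line(list(p+[0,0,75]),speed=80)
bot.servo_line(list(p+60*S+[0,0,240]),speed=200)
bot.move_to([430,60,330],quat(down(A+np.pi/2)))
c=bot.read_camera("top"); pickle.dump(c,open("top2.pkl","wb"))
cv2.imwrite("pics/t2.png",cv2.resize(c["image"][110:215,190:330],(800,600),interpolation=cv2.INTER_CUBIC))
print(bot.read_state()["clock"])
W=cloud(c)
q=(W[...,:2]-HP[:2])@S[:2]; l=(W[...,:2]-HP[:2])@np.array([-S[1],S[0]]); z=W[...,2]
m=(z>25)&(z<45)&(q>140)&(q<290)&(abs(l)<45)
print("bin",np.percentile(q[m],[2,50,98]),np.percentile(l[m],[2,50,98]))
r=cv2.minAreaRect(W[m][:,:2].astype(np.float32)); print(r)
for k in range(0,165,20):
    t=(z>55)&(z<97)&(q>k)&(q<k+20)&(abs(l)<45); print(k,np.percentile(l[t],[3,97]).round(1),end=" ")
t=(z>60)&(z<97)&(abs(l)<20)&(q>100);print("spout end",np.percentile(q[t],[98,100]))
E
```

```text
13.575
bin [267.19548387 267.19548387 267.19548387] [-31.03966708 -31.03966708 -31.03966708]
((556.9476318359375, 16.920551300048828), (0.0, 0.0), 0.0)
0 [-17.6  20.8] 20 [16.8 20.5] Traceback (most recent call last):
  File "<stdin>", line 17, in <module>
    return _quantile_unchecked(
        a, q, axis, out, overwrite_input, method, keepdims, weights)
    return _ureduce(a,
                    func=_quantile_ureduce_func,
    ...<5 lines>...
                    overwrite_input=overwrite_input,
                    method=method)
    r = func(a, **kwargs)
    result = _quantile(arr,
                       quantiles=q,
    ...<2 lines>...
                       out=out,
                       weights=wgt)
    slices_having_nans = np.isnan(arr[-1, ...])
                                  ~~~^^^^^^^^^
IndexError: index -1 is out of bounds for axis 0 with size 0
```

View pics/t2.png

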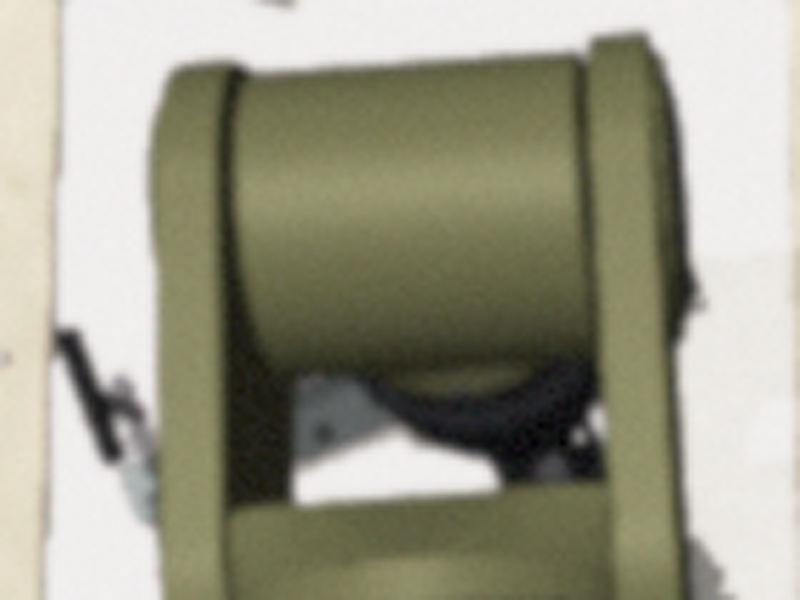

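The arm hides the scene in this view, so I'll swing it aside and measure again.

```bash
cat > m.py <<'E'
from rig import bot
from h import *
def look(name):
    c=bot.read_camera("top"); print("clock",bot.read_state()["clock"])
    cv2.imwrite(f"pics/{name}.png",cv2.resize(c["image"][110:215,190:330],(800,600),interpolation=cv2.INTER_CUBIC))
    W=cloud(c)
    q=(W[...,:2]-HP[:2])@S[:2]; l=(W[...,:2]-HP[:2])@np.array([-S[1],S[0]]); z=W[...,2]
    m=(z>24)&(z<45)&(q>163)&(q<300)&(abs(l)<45)
    if m.sum()>20: print("bin q",np.percentile(q[m],[1,50,99]),"l",np.percentile(l[m],[2,50,98]),"z",np.percentile(z[m],[50,90]),cv2.minAreaRect(W[m][:,:2].astype(np.float32)))
    for k in range(0,165,20):
        t=(z>55)&(z<97)&(q>k)&(q<k+20)&(abs(l)<45)
        if t.sum()>5: print(k,np.percentile(l[t],[3,97]).round(1),end=" ")
    t=(z>60)&(z<97)&(abs(l)<20)&(q>100)
    if t.sum()>5: print("spout end",np.percentile(q[t],[98,100]))
E
python3 - <<'E'
from m import *
bot.move_joints([-0.55]+list(bot.read_state()["joint_positions"][1:]))
look("t3")
E
```

```text
clock 14.6333
bin q [164.55303273 224.34293885 267.96659582] l [-31.18044398   8.59218193  31.3044803 ] z [32.85299913 36.2190523 ] ((567.2272338867188, 76.18345642089844), (63.13820266723633, 104.90359497070312), 21.173866271972656)
0 [-19.6  19.8] 20 [-20.1  19.8] 40 [-20.4  20.1] 60 [-20.4  19.1] 80 [-20.7  19.9] 100 [-32.2  28.1] 120 [-28.7  25.5] 140 [-20.8  19.7] spout end [159.2909035 160.2505605]
```

View pics/t3.png

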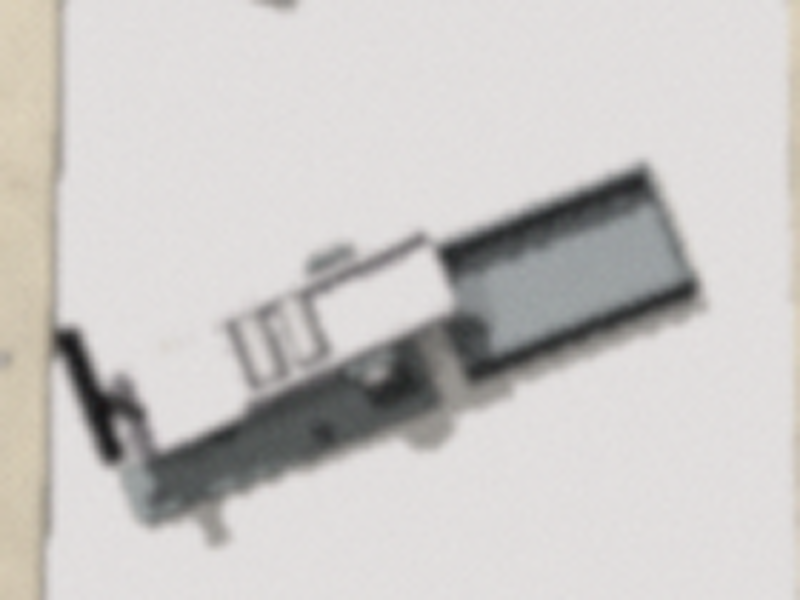

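The view shows the bin aligned under the spout. Its far end is 268 mm from the handle, so the near end is about 12 mm in under the tray. The bar runs from (68,335) to (115,455) with its stem at mid-bar, so I'll grip the bar off-centre and follow the arc.

```bash
cat >> m.py <<'E'
b=np.cross(S,[0,0,1.]); OFF=-19*b+np.array([0,0,6.])
def pose(th):
    P,Rm=arc(th); return list(P+Rm@OFF),quat(Rm@down(A))
def st(): 
    s=bot.read_state(); print(round(s["clock"],2),np.round(s["ee_pos"],1),np.round(s["ft_force"],1),round(s["grip_width"],1),round(s["grip_force"],1))
E
python3 - <<'E'
from m import *
p,q=pose(0); p=np.array(p)
bot.move_gripper(45)
bot.move_to(list(p+[0,0,150]),q)
bot.servo_line(list(p+[0,0,15]),speed=150)
print(bot.servo_line(list(p),speed=50,until_force=8)); st()
bot.move_gripper(5,35); st()
for t in np.linspace(0,.49,6)[1:]:
    P,Q=pose(t); bot.servo_line(P,Q,speed=35); st()
bot.dwell(.7)
c=bot.read_camera("side"); cv2.imwrite("pics/s4.png",cv2.resize(c["image"][120:270,230:430],(800,600)))
for t in np.linspace(.49,0,6)[1:]:
    P,Q=pose(t); bot.servo_line(P,Q,speed=30)
st()
E
```

```text
False
18.41 [505.5 283.8 114.9] [-0.3 -0.2  1.3] 44.7 0.0
18.81 [505.5 284.3 115.5] [-2.3  5.5  2.4] 10.7 34.2
19.3 [507.2 280.1 126.7] [-2.2  6.3  1.9] 10.4 34.3
19.79 [509.3 274.9 137.4] [-0.5  6.   1.5] 10.7 34.5
20.28 [511.7 268.7 147.5] [-1.2  5.6  2.4] 10.7 34.6
20.77 [514.5 261.7 156.9] [-0.3  5.4  3.5] 10.5 34.7
21.27 [517.6 253.8 165.5] [-0.3  5.1  4.9] 10.7 34.8
24.77 [505.5 284.3 115.5] [-3.5  8.6  3.6] 10.6 35.2
```

View pics/s4.png

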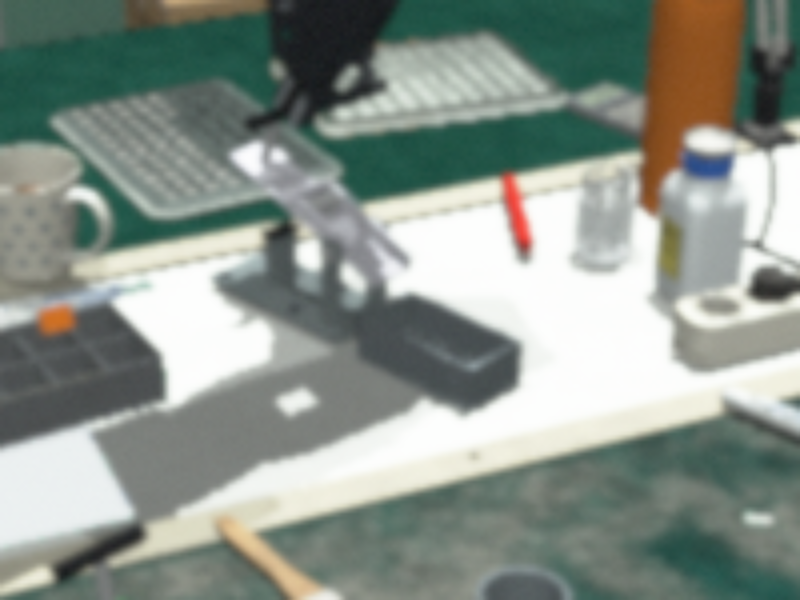

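The tray was tipped with its spout over the bin at (410,290), and something bright lies in the bin near (455,345). Now I'll release, clear away and check.

```bash
python3 - <<'E'
from m import *
p=np.array(pose(0)[0])
bot.move_gripper(40); st()
bot.servo_line(list(p+[0,0,120]),speed=100)
bot.move_joints([-0.5]+list(bot.read_state()["joint_positions"][1:]))
look("t5"); st()
c=bot.read_camera("top"); W=cloud(c); z=W[...,2]; m=(z>98)&(z<130)&(np.hypot(W[...,0]-HP[0],W[...,1]-HP[1])<45)
print("bar top",np.median(z[m]),W[m][:,:2].mean(0),m.sum())
E
```

```text
25.16 [505.6 283.5 115. ] [ 0.2  0.  -0.1] 40.1 0.0
clock 28.475
bin q [164.61605443 223.40864387 268.04432752] l [-31.27885205   2.04874636  31.2245787 ] z [32.5242078  35.81575288] ((567.4405517578125, 76.27776336669922), (63.777427673339844, 105.23843383789062), 21.110727310180664)
0 [-19.2  20.1] 20 [-20.1  19.7] 40 [-20.3  19.8] 60 [-20.5  20.3] 80 [-20.5  19.7] 100 [-31.9  29.1] 120 [-28.5  26.6] 140 [-20.6  20.1] spout end [159.14028942 160.24806498]
28.48 [ 525.6 -244.4  234.5] [0.4 0.3 0.2] 40.1 0.0
bar top 113.63392783545743 [487.50086615 276.29136587] 130
```

View pics/t5.png

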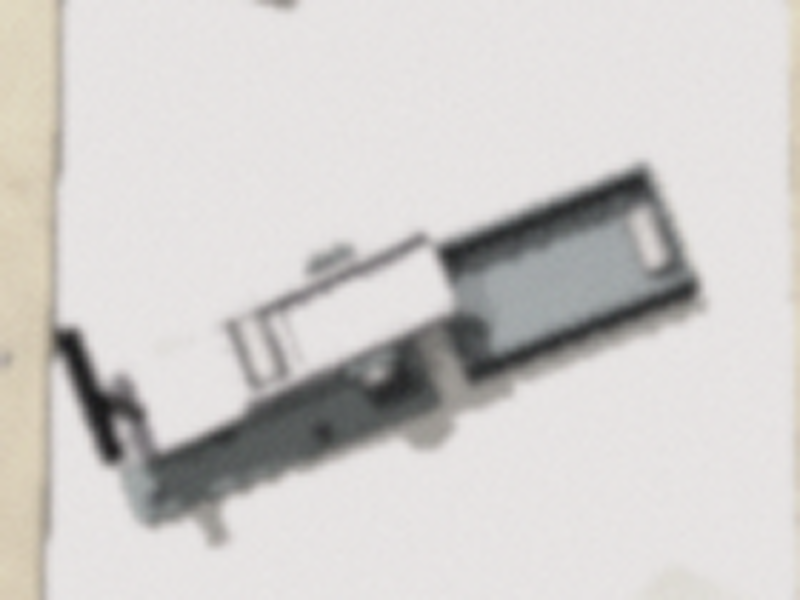

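The front roller lies in the bin at its far end (655,240), the back roller is still behind the lip (258,350), and the bar is back at its rest height.

```bash
python3 -c "
from rig import bot
bot.dwell(1.0); print(bot.finish_job())"
```

```text
the job is handed in; nothing more can be done
None
```

The job is handed in: the last camera check showed the front roller in the upright bin, the back roller still behind the lip, and the tray back at its rest; the verdict was not returned.

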